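# Test the jam jar lids with the stick and put the unsealed jar off the mat

## Task

One of the three jam jars cooling on the cork mat has not sealed. Take the wooden stick out of its pot and with its lower end press the button in the middle of each jar's lid for a moment, one jar after the other from left to right, to find the lid whose button gives; then hang the stick back in its pot. Get the jar that failed clear off the mat (a push is enough), standing upright on the bare worktop, and leave the two sealed jars where they stand and the other things alone.

Things in the scene. Friction and masses are not known exactly. Their poses are not given: they have to be found in the camera images.
- stick_grip (a point): centre of the upright flat paddle of the wooden jam stick, the place to grip: 38 mm wide along x, 10 mm thick along y, 60 mm tall. z up along the stick. Below it a collar 33 mm across (30 to 38 mm below this point), then a round stem 12 to 14 mm across, ending 112 mm below this point. The stick starts upright, stem in the pot's hole, collar resting on the pot's top; 0.05 kg.
- stick_tip (a point): lower end of the jam stick's stem, the end that presses; 112 mm below the paddle's centre along the stick
- jam_stick: the whole wooden jam stick, 141 mm long (stem, collar and paddle as told at stick_grip); origin at the lower end of its stem, z up along the stick
- pot_mouth (a point): centre of the round hole in the top of the white stoneware pot, level with the pot's top, 86 mm above the worktop. The hole is 21 mm across and goes 80 mm down; the pot is 66 mm across at its belly and fixed to the worktop.
- cork_mat: flat cork mat 90 x 370 x 3 mm, fixed; origin at the centre of its underside, y along its length (to the left as the robot sees it), x across it, away from the robot. The three jars stand along its middle, about 120 mm apart.
- jar_a_mid (a point): centre, half-way up, of one of three look-alike round jam jars (glass, dark jam, blank paper band, brass-coloured lid), 61 mm across, 79 mm tall, 0.21 to 0.34 kg; the top of its lid button is 39.5 mm above this point, its foot 39.5 mm below. z up. It starts upright on the cork mat; which jar is at which place changes.
- jar_b_mid (a point): centre, half-way up, of one of three look-alike round jam jars (glass, dark jam, blank paper band, brass-coloured lid), 61 mm across, 79 mm tall, 0.21 to 0.34 kg; the top of its lid button is 39.5 mm above this point, its foot 39.5 mm below. z up. It starts upright on the cork mat; which jar is at which place changes.
- jar_c_mid (a point): centre, half-way up, of one of three look-alike round jam jars (glass, dark jam, blank paper band, brass-coloured lid), 61 mm across, 79 mm tall, 0.21 to 0.34 kg; the top of its lid button is 39.5 mm above this point, its foot 39.5 mm below. z up. It starts upright on the cork mat; which jar is at which place changes.
- jar_a: the same jar as a whole; origin at the centre of its foot (z = 3 mm on the mat, 0 on the bare worktop), z up
- jar_b: the same jar as a whole; origin at the centre of its foot (z = 3 mm on the mat, 0 on the bare worktop), z up
- jar_c: the same jar as a whole; origin at the centre of its foot (z = 3 mm on the mat, 0 on the bare worktop), z up
- jar_a_button (a joint): how far the safety button in jar_a's lid is pushed in, m (0 at rest). A dome 32 mm across in the middle of the lid, 4 mm proud of it. On a sealed jar it stands firm (under 1 mm). On the one unsealed jar it gives 3 mm (starts at about 1 N, fully in at about 3 N) and springs back when let go.
- jar_b_button (a joint): how far the safety button in jar_b's lid is pushed in, m (0 at rest). A dome 32 mm across in the middle of the lid, 4 mm proud of it. On a sealed jar it stands firm (under 1 mm). On the one unsealed jar it gives 3 mm (starts at about 1 N, fully in at about 3 N) and springs back when let go.
- jar_c_button (a joint): how far the safety button in jar_c's lid is pushed in, m (0 at rest). A dome 32 mm across in the middle of the lid, 4 mm proud of it. On a sealed jar it stands firm (under 1 mm). On the one unsealed jar it gives 3 mm (starts at about 1 N, fully in at about 3 N) and springs back when let go.
- timer: bystander: round red kitchen timer with a white knob, 63 mm across and 48 mm tall, behind the cup, left of the mat; origin under its centre
- mug: bystander: small striped cup with a handle, 65 x 88 mm, 50 mm tall, to the left of the mat; origin under its centre
- pepper_mill: bystander: turned wooden pepper mill, 58 mm across and 170 mm tall, behind the pot; origin under its centre

How it is judged:
On the way, in this order (a step that is already met when the one before it is completed fails the run):
1. the stick's lower end presses the lid button of the left jar on the mat (1.2 N or more, within 12 mm of the lid's centre; a button that gives is pushed in by 2 mm or more) (((y of jar_a_mid in the frame of cork_mat between 0.06 and 0.18 m and contact force between jam_stick and jar_a above 1.2 N and horizontal distance between stick_tip and jar_a_mid below 0.012 m and angle between jar_a_mid's own z axis and vertical below 0.25 rad) or (y of jar_b_mid in the frame of cork_mat between 0.06 and 0.18 m and contact force between jam_stick and jar_b above 1.2 N and horizontal distance between stick_tip and jar_b_mid below 0.012 m and angle between jar_b_mid's own z axis and vertical below 0.25 rad and value of joint jar_b_button above 0.002 m) or (y of jar_c_mid in the frame of cork_mat between 0.06 and 0.18 m and contact force between jam_stick and jar_c above 1.2 N and horizontal distance between stick_tip and jar_c_mid below 0.012 m and angle between jar_c_mid's own z axis and vertical below 0.25 rad))), for 0.1 s.
2. the stick's lower end presses the lid button of the middle jar on the mat (1.2 N or more, within 12 mm of the lid's centre; a button that gives is pushed in by 2 mm or more) (((y of jar_a_mid in the frame of cork_mat between -0.06 and 0.06 m and contact force between jam_stick and jar_a above 1.2 N and horizontal distance between stick_tip and jar_a_mid below 0.012 m and angle between jar_a_mid's own z axis and vertical below 0.25 rad) or (y of jar_b_mid in the frame of cork_mat between -0.06 and 0.06 m and contact force between jam_stick and jar_b above 1.2 N and horizontal distance between stick_tip and jar_b_mid below 0.012 m and angle between jar_b_mid's own z axis and vertical below 0.25 rad and value of joint jar_b_button above 0.002 m) or (y of jar_c_mid in the frame of cork_mat between -0.06 and 0.06 m and contact force between jam_stick and jar_c above 1.2 N and horizontal distance between stick_tip and jar_c_mid below 0.012 m and angle between jar_c_mid's own z axis and vertical below 0.25 rad))), for 0.1 s.
3. the stick's lower end presses the lid button of the right jar on the mat (1.2 N or more, within 12 mm of the lid's centre; a button that gives is pushed in by 2 mm or more) (((y of jar_a_mid in the frame of cork_mat between -0.18 and -0.06 m and contact force between jam_stick and jar_a above 1.2 N and horizontal distance between stick_tip and jar_a_mid below 0.012 m and angle between jar_a_mid's own z axis and vertical below 0.25 rad) or (y of jar_b_mid in the frame of cork_mat between -0.18 and -0.06 m and contact force between jam_stick and jar_b above 1.2 N and horizontal distance between stick_tip and jar_b_mid below 0.012 m and angle between jar_b_mid's own z axis and vertical below 0.25 rad and value of joint jar_b_button above 0.002 m) or (y of jar_c_mid in the frame of cork_mat between -0.18 and -0.06 m and contact force between jam_stick and jar_c above 1.2 N and horizontal distance between stick_tip and jar_c_mid below 0.012 m and angle between jar_c_mid's own z axis and vertical below 0.25 rad))), for 0.1 s.
At the end, for the whole second after the job is handed in: The stick hangs in its pot again; the unsealed jar stands still, upright and wholly off the mat on the worktop (its centre 73 mm or more from the mat's long middle line, or past an end); the two sealed jars stand upright within 20 mm of where they were (horizontal distance between stick_tip and pot_mouth below 0.008 m and horizontal distance between stick_grip and pot_mouth below 0.01 m and height (world z) of stick_tip below 0.03 m and linear speed of each of jam_stick, jar_b below 0.02 m/s and (x of jar_b_mid in the frame of cork_mat above 0.073 m or x of jar_b_mid in the frame of cork_mat below -0.073 m or y of jar_b_mid in the frame of cork_mat above 0.213 m or y of jar_b_mid in the frame of cork_mat below -0.213 m) and height (world z) of jar_b between -0.002 and 0.0015 m and angle between each of jar_b_mid, jar_a_mid, jar_c_mid's own z axis and vertical below 0.05 rad and distance of each of jar_a_mid, jar_c_mid from where it was at the start of the episode below 0.02 m); the robot touches nothing.
It fails at once if a jar is tipped by more than 0.5 rad (angle between any of jar_a_mid, jar_b_mid, jar_c_mid's own z axis and vertical above 0.5 rad).
It fails at once if a sealed jar is moved by more than 40 mm (distance of any of jar_a_mid, jar_c_mid from where it was at the start of the episode above 0.04 m).
It fails at once if the timer, cup or pepper mill is moved by more than 30 mm (distance of any of timer, mug, pepper_mill from where it was at the start of the episode above 0.03 m).
It also fails if it takes over 62 s, if anything falls off the work surface, if the arm or the gripper's body presses on something with over 40 N, if the wrist force passes 120 N, or if a joint passes its speed limit or range.

## Robot

A 6-joint arm with a two-finger parallel gripper is mounted at the origin on a cart in front of the work surface, level with it; the furniture and walls round the work are solid. World frame = base frame: x ahead of the robot, y to its left, z up, the work surface at z = 0. Lengths are in m, angles in rad, forces in N, time in s.
With the tool pointing down it reaches from about 0.375 to 0.9 m from the base axis. Payload 3.1 kg.
Tool frame: the origin (TCP) lies at the very end of the fingers, on their centre line; the grasp point (between the pads) lies 19 mm behind it; z points along the fingers, y is the line along which they close (so a half turn about z gives the same grasp; the last joint's range is limited). The gripper opens to 87 mm and grips with 3 to 60 N. Pads are 19 mm wide; open, the fingers measure 117 mm over their backs; the gripper's body (75 mm by 190 mm) begins 51 mm behind the grasp point.
Start: joints at [1.095, 0.527, 1.433, -0, 1.181, -0.178], TCP at [0.183, 0.597, 0.223] pointing down, gripper open.
Joint ranges: [-3.08, 3.08], [-0.75, 2.2], [0.22, 2.44], [-1.43, 4.57], [0, 2.65], [-2.85, 2.85]. Speed limits (rad/s): [2.79, 2.79, 3.14, 3.14, 3.14, 3.14].

## Interface

Orientations are given as a unit quaternion [x, y, z, w].
In Python, from rig import status, viewer, robot gives the robot as it stands.
- The arm moves only by the tool arm_command, never from a script. Its arguments are lists of equal length, an entry for each row: "delta_rot": the turn, a rotation vector about the tool's x, y, z in degrees, a list of three; "delta_pos": the shift along the tool's x, y, z in m, a list of three; "gripper": the closure, from -1 (fully open) to 1 (shut). In form: {"delta_rot": [[rx, ry, rz], ...], "delta_pos": [[dx, dy, dz], ...], "gripper": [gripper, ...]}. A call has 1 to 12 rows; each row is the pose to reach, as a shift and turn from the pose commanded when the call began, along the tool's axes at that moment; what a row does not reach only later rows make up. A row lasts 1/12 s, in which the tool goes at most 41.7 mm and 7.16 degrees, less where a joint would pass 70% of its speed; a pose out of reach is approached as far as the arm can. A call with a gripper value outside its range is refused whole. The fingers move at their own pace and stop on an object; "grip_force" is the grip in N (left out, the last holds). Time passes only in rows, so rows that repeat a pose let the fingers close. It gives the time, the measured TCP pose, the force, the opening and the grip force at its end, in the units of the state.
- status.get_obs(): the state, without advancing time (a new reading comes with each control period).
- viewer.camera(name): name is "scene" or "top" or "wrist"; returns a dict with "pixels" (400x640x3 uint8, blue, green, red), "fx", "fy", "cx", "cy" (pixels), "pose" (4x4, takes a point from camera to world coordinates); the wrist camera has in their place "mount" (4x4, takes a point from camera to tool coordinates, whose origin is the TCP and whose axes are the flange's). Camera axes: x right, y down, z forward; pixel columns grow to the right and rows downward; lengths in m; the calibration is good to about 2 mm. A picture is of the moment at which its call begins: read the wrist's pose just before it. There is no depth.
- robot.hand_in(): hands the job in; it is judged then, once.
The state is a dict: "time": time; "q": joint angles; "joint_velocities": joint speeds; "joint_torque": joint torques, N m; "position": TCP position; "tool_rot": TCP orientation; "ft_force": force on the tool from outside, world axes, zero at the start; "moment": the same for the moment, N m; "grip_width": finger opening in m; "grip_force": force on a finger pad.
Only numpy, scipy, OpenCV 4.12 (cv2) and the standard library are available. Lean on these libraries where they do the work, as an engineer would, in place of code of your own. Each camera call takes 0.05 s, during which the arm holds its last target. There are 200 camera calls.

## Working session

There is one attempt and no reset: what is moved stays moved. The work goes in short steps, Python scripts to look and compute and a tool call to move; the robot and the scene stay as the last step left them, time stands still between calls to the robot, and variables do not carry over. Pictures are saved under pics/ and viewed, at most 10 in all, crops included, and the job is handed in when it is done.

Besides the shell and the picture viewer there is one more tool, called as name(argument=value, ...) on one line, values as JSON. arm_command: Moves the arm, as the interface text tells. Its arguments: {"type":"object","properties":{"delta_rot":{"type":"array","items":{"type":"array","items":{"type":"number"}}},"delta_pos":{"type":"array","items":{"type":"array","items":{"type":"number"}}},"gripper":{"type":"array","items":{"type":"number"}},"grip_force":{"type":"number"}},"required":["delta_rot","delta_pos","gripper"]}

```bash
mkdir -p pics; cat > h.py <<'E'
import numpy as np, cv2
from rig import status, viewer, robot
from scipy.spatial.transform import Rotation as R
def cam(n):
    o=status.get_obs(); c=viewer.camera(n)
    if n=='wrist':
        T=np.eye(4);T[:3,:3]=R.from_quat(o['tool_rot']).as_matrix();T[:3,3]=o['position'];c['pose']=T@c['mount']
    c['pose']=np.array(c['pose']);return c
def ray(c,u,v,z):
    d=c['pose'][:3,:3]@np.array([(u-c['cx'])/c['fx'],(v-c['cy'])/c['fy'],1]);p=c['pose'][:3,3]
    return p+d*(z-p[2])/d[2]
def proj(c,P):
    q=np.linalg.inv(c['pose'])@np.append(P,1);return c['fx']*q[0]/q[2]+c['cx'],c['fy']*q[1]/q[2]+c['cy']
E
python3 - <<'E'
from h import *
o=status.get_obs();print({k:np.round(v,3) for k,v in o.items()})
for n in('top','scene'):
    c=cam(n);cv2.imwrite(f'pics/{n}0.png',c['pixels']);np.save(n+'.npy',c,allow_pickle=True);print(n,np.round(c['pose'],3).tolist(),c['fx'])
E
```

```text
{'time': np.float64(0.0), 'q': array([ 1.095,  0.528,  1.434,  0.   ,  1.181, -0.178]), 'joint_velocities': array([ 0.001, -0.001, -0.   , -0.   ,  0.001,  0.   ]), 'joint_torque': array([-1.0000e-03, -4.4003e+01, -1.7659e+01,  6.3000e-02,  5.8000e-02,
       -0.0000e+00]), 'position': array([0.183, 0.597, 0.222]), 'tool_rot': array([ 0.148,  0.989, -0.001, -0.   ]), 'ft_force': array([-0.838, -0.054, -0.294]), 'moment': array([-0.032,  0.001, -0.033]), 'grip_force': np.float64(0.0), 'grip_width': np.float64(0.087)}
top [[-0.369, -0.85, 0.377, -0.033], [-0.929, 0.333, -0.159, 0.276], [0.009, -0.409, -0.912, 1.488], [0.0, 0.0, 0.0, 1.0]] 438.2165697085827
scene [[0.953, -0.121, 0.278, 0.142], [-0.303, -0.446, 0.842, -1.171], [0.022, -0.887, -0.462, 0.76], [0.0, 0.0, 0.0, 1.0]] 439.3093232387636
```

View pics/top0.png

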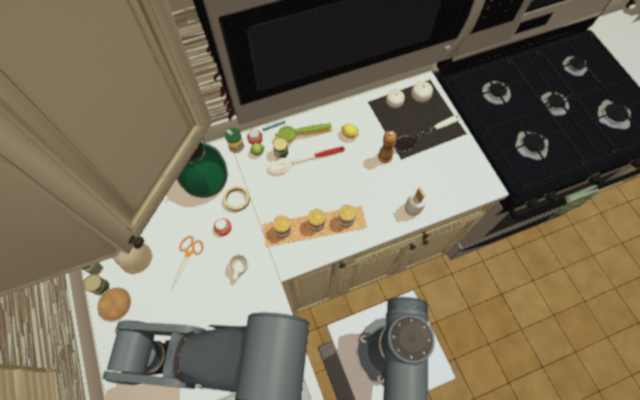

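View pics/scene0.png

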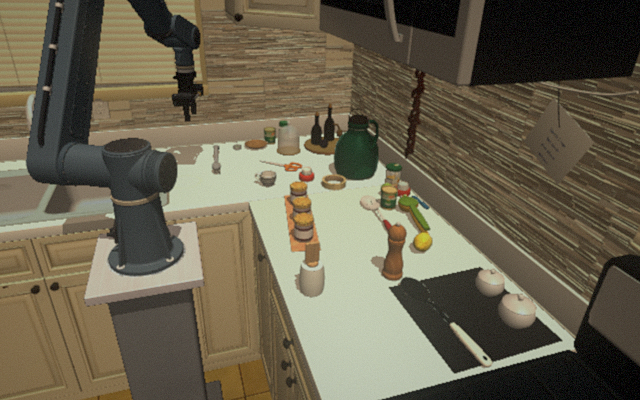

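The top view shows the lids at about (282,222), (317,216) and (347,212), the mat between (264,235) and (366,217), and the pot with the stick at about (417,200). In the scene view the lids are at (299,186), (301,203), (304,220), with the paddle at (312,253).

```bash
python3 - <<'E'
from h import *
for n,(x0,y0,x1,y1) in (('top',(255,185,445,250)),('scene',(275,170,345,305))):
    c=np.load(n+'.npy',allow_pickle=True).item();im=c['pixels']
    cr=cv2.resize(im[y0:y1,x0:x1],None,fx=4,fy=4,interpolation=cv2.INTER_CUBIC);cv2.imwrite(f'pics/{n}c.png',cr)
    hsv=cv2.cvtColor(im,cv2.COLOR_BGR2HSV)
    m=cv2.inRange(hsv,(17,110,110),(30,255,255));m2=np.zeros_like(m);m2[y0:y1,x0:x1]=m[y0:y1,x0:x1]
    k,l,s,ct=cv2.connectedComponentsWithStats(m2)
    for i in range(1,k):
        if s[i,4]>15: print(n,s[i],ct[i].round(1),ray(c,*ct[i],.078).round(3))
c=np.load('top.npy',allow_pickle=True).item()
for p in((264,222),(268,244),(363,208),(367,228)):print('mat',ray(c,*p,.003).round(3))
for p in((421,190),(419,196)):print('pad',ray(c,*p,.153).round(3),ray(c,*p,.09).round(3))
E
python3 -c "
import cv2,numpy as np
a=cv2.imread('pics/topc.png');b=cv2.imread('pics/scenec.png');o=np.zeros((a.shape[0]+0,760,3),np.uint8);o[:,:760]=a;print(a.shape,b.shape)
cv2.imwrite('pics/j.png',np.vstack([a,cv2.resize(b,None,fx=.6,fy=.6,interpolation=3) if 0 else np.pad(cv2.resize(cv2.rotate(b,cv2.ROTATE_90_CLOCKWISE),(540,280)),((0,0),(0,220),(0,0)))]))"
```

```text
top [336 206  28  22 354] [350.7 214.8] [ 0.452 -0.053  0.078]
top [272 210  63  33 670] [299.9 223. ] [0.488 0.122 0.078]
top [300 229  35  10  79] [318.4 233.3] [0.43  0.077 0.078]
scene [323 175  22  14 159] [334.2 182.2] [0.645 0.169 0.078]
scene [290 181  17  11 126] [298.5 186.1] [0.512 0.172 0.078]
scene [292 196  19  13 176] [301.5 202.2] [0.49  0.053 0.078]
scene [293 212  20  14 203] [303.  218.6] [ 0.465 -0.051  0.078]
scene [307 242  10   9  34] [311.2 245.8] [ 0.447 -0.2    0.078]
scene [306 259  12   6  26] [311.8 261.7] [ 0.427 -0.272  0.078]
mat [0.567 0.234 0.003]
mat [0.483 0.247 0.003]
mat [ 0.486 -0.123  0.003]
mat [ 0.409 -0.105  0.003]
pad [ 0.423 -0.293  0.153] [ 0.444 -0.319  0.09 ]
pad [ 0.405 -0.276  0.153] [ 0.426 -0.302  0.09 ]
(260, 760, 3) (540, 280, 3)
```

View pics/j.png

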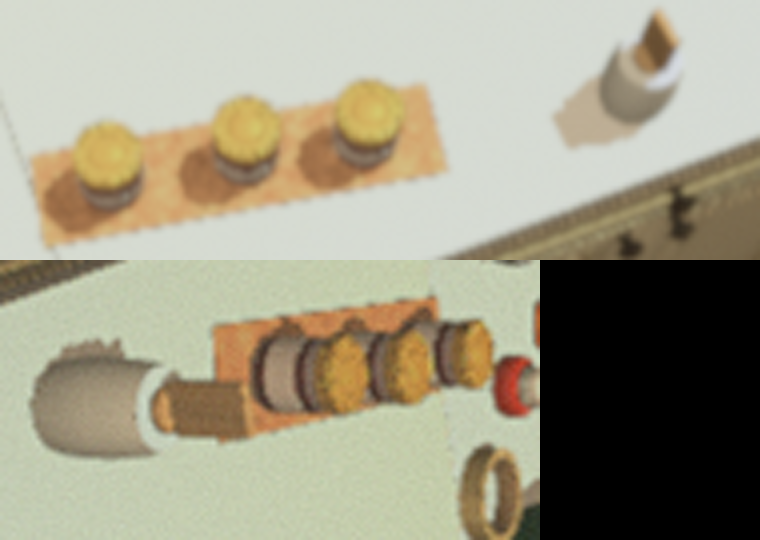

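The crop gives the lid centres, mat corners and paddle top edge, about (419,189) to (424.5,196) in the top view. Now triangulate.

```bash
python3 - <<'E'
from h import *
t=np.load('top.npy',allow_pickle=True).item();s=np.load('scene.npy',allow_pickle=True).item()
f=lambda p,o:(p[0]/4+o[0],p[1]/4+o[1])
L=[ray(t,*f(p,(255,185)),.08) for p in((108,148),(246,126),(368,108))]
for l,q in zip(L,((298.5,186),(301.5,202.2),(303,218.6))):print('lid',l.round(3),ray(s,*q,.08).round(3))
M=[ray(t,*f(p,(255,185)),.003) for p in((32,157),(428,86),(447,172),(47,246))]
for m in M:print('mat',m.round(3))
print('len',np.linalg.norm(M[0]-M[1]),np.linalg.norm(M[1]-M[2]),'c',np.mean(M,0).round(3))
for p in((655,12),(678,43)):print('padtop',ray(t,*f(p,(255,185)),.153).round(3))
print('pothole', [ray(t,*f(p,(255,185)),.086).round(3) for p in((648,70),)])
print('scene pad top mid',ray(s,311.5,243,.153).round(3),'pot', ray(s,312,264,.086).round(3))
o=status.get_obs();print(R.from_quat(o['tool_rot']).as_matrix().round(3).tolist())
w=cam('wrist');print(np.round(w['mount'],3).tolist(),w['fx'],w['cx'],w['cy'])
E
```

```text
lid [0.513 0.178 0.08 ] [0.511 0.168 0.08 ]
lid [0.489 0.06  0.08 ] [0.489 0.05  0.08 ]
lid [ 0.466 -0.045  0.08 ] [ 0.465 -0.054  0.08 ]
mat [0.56  0.24  0.003]
mat [ 0.493 -0.122  0.003]
mat [ 0.41  -0.104  0.003]
mat [0.476 0.254 0.003]
len 0.368201211757779 0.08549604879223278 c [0.485 0.067 0.003]
padtop [ 0.432 -0.289  0.153]
padtop [ 0.399 -0.294  0.153]
pothole [array([ 0.407, -0.286,  0.086])]
scene pad top mid [ 0.418 -0.295  0.153] pot [ 0.421 -0.292  0.086]
[[-0.956, 0.293, -0.001], [0.293, 0.956, -0.002], [0.0, -0.002, -1.0]]
[[-0.002, -0.962, -0.272, 0.075], [1.0, -0.002, -0.0, -0.0], [-0.0, -0.272, 0.962, -0.162], [0.0, 0.0, 0.0, 1.0]] 295.1174941687621 320.03897077241425 202.39024826825144
```

arm_command(delta_rot=[[0, 0, 0], [0, 0, 0], [0, 0, 0], [0, 0, 0], [0, 0, 0], [0, 0, 0], [0, 0, 0], [0, 0, 0], [0, 0, 0], [0, 0, 0], [0, 0, 0], [0, 0, 0]], delta_pos=[[-0.413, -0.268, -0.088], [-0.413, -0.268, -0.088], [-0.413, -0.268, -0.088], [-0.413, -0.268, -0.088], [-0.413, -0.268, -0.088], [-0.413, -0.268, -0.088], [-0.413, -0.268, -0.088], [-0.413, -0.268, -0.088], [-0.413, -0.268, -0.088], [-0.413, -0.268, -0.088], [-0.413, -0.268, -0.088], [-0.413, -0.268, -0.088]], gripper=[-1, -1, -1, -1, -1, -1, -1, -1, -1, -1, -1, -1])

```text
time: 1.15
position: [0.5002, 0.2184, 0.3107]
tool_rot: [0.148, 0.989, 0.0, -0.0]
ft_force: [0.7, 1.3, -0.5]
grip_width: 0.0871
grip_force: 0.0
```

arm_command(delta_rot=[[0, 0, -17], [0, 0, -17], [0, 0, -17], [0, 0, -17], [0, 0, -17], [0, 0, -17], [0, 0, -17], [0, 0, -17], [0, 0, -17], [0, 0, -17], [0, 0, -17], [0, 0, -17]], delta_pos=[[-0.069, -0.511, 0.05], [-0.069, -0.511, 0.05], [-0.069, -0.511, 0.05], [-0.069, -0.511, 0.05], [-0.069, -0.511, 0.05], [-0.069, -0.511, 0.05], [-0.069, -0.511, 0.05], [-0.069, -0.511, 0.05], [-0.069, -0.511, 0.05], [-0.069, -0.511, 0.05], [-0.069, -0.511, 0.05], [-0.069, -0.511, 0.05]], gripper=[-1, -1, -1, -1, -1, -1, -1, -1, -1, -1, -1, -1])

```text
time: 2.15
position: [0.4187, -0.2651, 0.2627]
tool_rot: [0.001, 1.0, 0.0, -0.0]
ft_force: [1.4, 0.3, 0.8]
grip_width: 0.0872
grip_force: 0.0
```

```bash
python3 - <<'E'
from h import *
o=status.get_obs();print(o['position'],R.from_quat(o['tool_rot']).as_matrix().round(3).tolist(),o['ft_force'])
c=cam('wrist');np.save('w1.npy',c,allow_pickle=True);im=c['pixels'].copy();cv2.imwrite('pics/w1.png',im)
E
```

```text
[ 0.41871226 -0.26511326  0.26271597] [[-1.0, 0.001, -0.0], [0.001, 1.0, 0.0], [0.0, 0.0, -1.0]] [1.37178609 0.33347726 0.84179159]
```

View pics/w1.png

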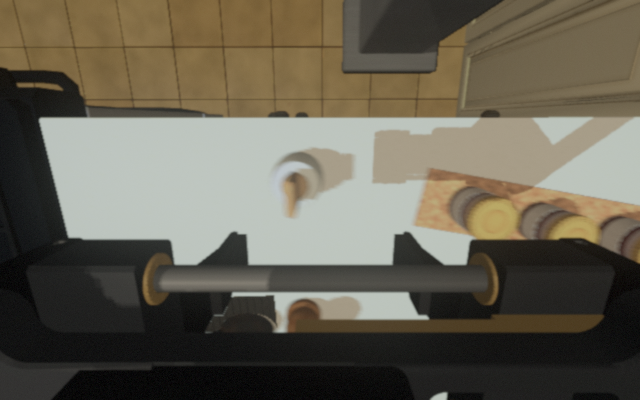

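Paddle at about (290,180)–(292,217) over the pot (rim centre ~(298,178)); the lids are at (493,220), (570,233), (635,250).

```bash
python3 - <<'E'
from h import *
c=np.load('w1.npy',allow_pickle=True).item()
im=c['pixels'][140:230,260:340];hsv=cv2.cvtColor(im,cv2.COLOR_BGR2HSV)
m=cv2.inRange(hsv,(5,90,60),(28,255,255))
print('\n'.join(''.join('#' if a else '.' for a in r[15:55]) for r in m[20:80]))
ys,xs=np.nonzero(m);
for p in((292,217),(290,180),(298,174)):print(p,ray(c,*p,.153).round(3),ray(c,*p,.086).round(3))
cv2.imwrite('pics/w1c.png',cv2.resize(im,None,fx=6,fy=6,interpolation=cv2.INTER_CUBIC))
E
```

```text
........................................
........................................
........................................
........................................
........................................
........................................
........................................
........................................
........................................
........................................
........................................
........................................
........................................
........................................
........................................
........................................
.....................##.##..............
.......................####.............
......................######............
.............#.........######...........
............#.........#######...........
............###........######...........
............######....########..........
...........##########.########..........
...........##########.########..........
...........###################..........
...........###################....
[... 830 characters left out ...]
............###......................
...............###......................
...............###......................
...............##.......................
...............##.......................
........................................
........................................
........................................
........................................
........................................
........................................
........................................
........................................
(292, 217) [ 0.435 -0.292  0.153] [ 0.457 -0.299  0.086]
(290, 180) [ 0.398 -0.293  0.153] [ 0.412 -0.3    0.086]
(298, 174) [ 0.392 -0.286  0.153] [ 0.405 -0.291  0.086]
```

View pics/w1c.png

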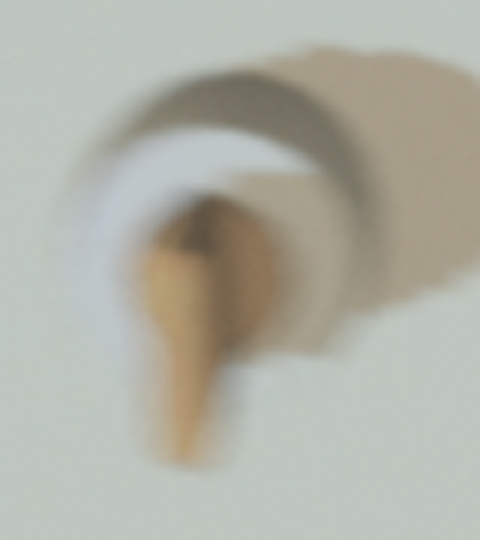

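arm_command(delta_rot=[[0, 0, 0], [0, 0, 0], [0, 0, 0], [0, 0, 0]], delta_pos=[[0, -0.018, 0.03], [0, -0.018, 0.03], [0, -0.018, 0.03], [0, -0.018, 0.03]], gripper=[-0.4, -0.4, -0.4, -0.4])

```text
time: 2.53
position: [0.4196, -0.2805, 0.2331]
tool_rot: [0.0, 1.0, 0.001, -0.0]
ft_force: [-0.6, 0.2, -0.0]
grip_width: 0.0683
grip_force: 0.0
```

```bash
python3 - <<'E'
from h import *
c=cam('wrist');o=status.get_obs();print(o['position'],o['tool_rot'],o['grip_width'])
np.save('w2.npy',c,allow_pickle=True)
im=c['pixels'];x,y=map(int,proj(c,(.418,-.293,.13)));print(x,y)
np.save('o2.npy',[x,y]);cv2.imwrite('pics/w2c.png',cv2.resize(im[y-50:y+50,x-60:x+60],None,fx=6,fy=6,interpolation=cv2.INTER_CUBIC))
E
```

```text
[ 0.41991385 -0.28039496  0.23361143] [2.81110023e-05 9.99999986e-01 1.13925655e-05 1.65024721e-04] 0.06510359536196919
306 201
```

View pics/w2c.png

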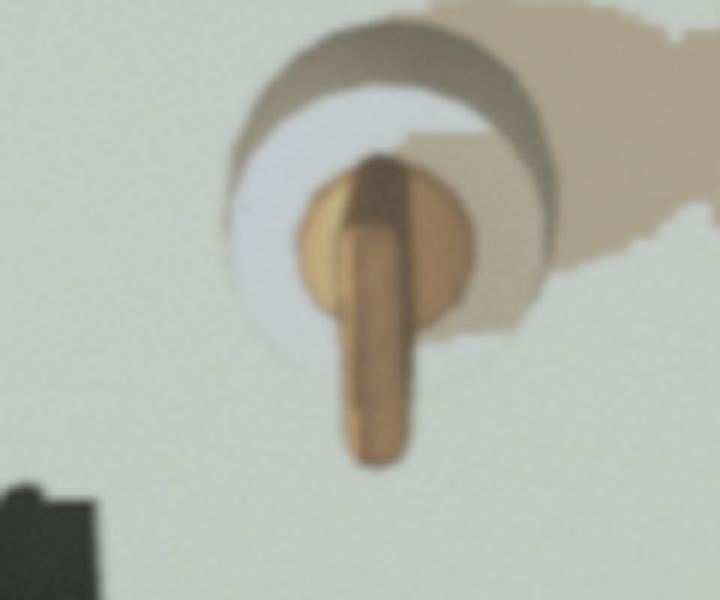

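Sharp now: the paddle's top runs from about (308.5,189) to (309.3,227), the collar is centred at about (310.5,192).

```bash
python3 - <<'E'
from h import *
c=np.load('w2.npy',allow_pickle=True).item();f=lambda u,v:(246+u/6,151+v/6)
for p,z in(((373,228),.153),((378,462),.153),((386,245),.094),((390,235),.086)):print(ray(c,*f(*p),z).round(4))
im=c['pixels'];hsv=cv2.cvtColor(im,cv2.COLOR_BGR2HSV);m=cv2.inRange(hsv,(17,110,100),(30,255,255))
k,l,s,ct=cv2.connectedComponentsWithStats(m)
for i in range(1,k):
    if s[i,4]>200: print(s[i],ct[i].round(1),ray(c,*ct[i],.08).round(3))
E
```

```text
[ 0.4007 -0.2905  0.153 ]
[ 0.4357 -0.2902  0.153 ]
[ 0.4175 -0.2906  0.094 ]
[ 0.4176 -0.2901  0.086 ]
[    0     0   474   116 38050] [221.1  53.3] [ 0.282 -0.376  0.08 ]
[ 493  204   59   43 1835] [523.4 223.9] [ 0.459 -0.05   0.08 ]
[ 582  222   56   38 1269] [614.1 238.4] [0.477 0.058 0.08 ]
[177 259  10  45 218] [180.5 282.8] [ 0.533 -0.448  0.08 ]
```

arm_command(delta_rot=[[0, 0, 0], [0, 0, 0], [0, 0, 0], [0, 0, 0], [0, 0, 0], [0, 0, 0], [0, 0, 0], [0, 0, 0], [0, 0, 0], [0, 0, 0], [0, 0, 0], [0, 0, 0]], delta_pos=[[0.002, -0.01, 0.03], [0.002, -0.01, 0.06], [0.002, -0.01, 0.09], [0.002, -0.01, 0.115], [0.002, -0.01, 0.127], [0.002, -0.01, 0.127], [0.002, -0.01, 0.127], [0.002, -0.01, 0.127], [0.002, -0.01, 0.127], [0.002, -0.01, 0.127], [0.002, -0.01, 0.127], [0.002, -0.01, 0.127]], gripper=[-0.4, -0.4, -0.4, -0.4, -0.4, -0.4, 1, 1, 1, 1, 1, 1], grip_force=25)

```text
time: 3.58
position: [0.4179, -0.2916, 0.1067]
tool_rot: [0.001, 1.0, -0.001, 0.001]
ft_force: [0.3, -0.6, -0.0]
grip_width: 0.0288
grip_force: 0.0
```

arm_command(delta_rot=[[0, 0, 0], [0, 0, 0], [0, 0, 0], [0, 0, 0], [0, 0, 0], [0, 0, 0], [0, 0, 0], [0, 0, 0], [0, 0, 0], [0, 0, 0], [0, 0, 0]], delta_pos=[[0, 0, 0], [0, 0, 0], [0, 0, 0], [0, 0, 0], [0, 0, -0.02], [0, 0, -0.05], [0, 0, -0.08], [0, 0, -0.11], [0, 0, -0.12], [0, 0, -0.12], [0, 0, -0.12]], gripper=[1, 1, 1, 1, 1, 1, 1, 1, 1, 1, 1])

```text
time: 4.5
position: [0.4175, -0.2912, 0.2261]
tool_rot: [0.001, 1.0, -0.0, 0.0]
ft_force: [0.2, 0.1, -0.7]
grip_width: 0.0099
grip_force: 25.0
```

arm_command(delta_rot=[[0, 0, 0], [0, 0, 0], [0, 0, 0], [0, 0, 0], [0, 0, 0], [0, 0, 0], [0, 0, 0], [0, 0, 0], [0, 0, 0], [0, 0, 0], [0, 0, 0], [0, 0, 0]], delta_pos=[[-0.07, 0.405, -0.03], [-0.07, 0.405, -0.03], [-0.07, 0.405, -0.03], [-0.07, 0.405, -0.03], [-0.07, 0.405, -0.03], [-0.07, 0.405, -0.03], [-0.07, 0.405, -0.03], [-0.07, 0.405, -0.03], [-0.07, 0.405, -0.03], [-0.07, 0.405, -0.03], [-0.07, 0.405, -0.03], [-0.07, 0.405, -0.03]], gripper=[1, 1, 1, 1, 1, 1, 1, 1, 1, 1, 1, 1])

```text
time: 5.5
position: [0.4869, 0.1154, 0.2541]
tool_rot: [-0.002, 1.0, -0.0, -0.002]
ft_force: [0.1, -0.4, -0.9]
grip_width: 0.0097
grip_force: 25.0
```

arm_command(delta_rot=[[0, 0, 0], [0, 0, 0]], delta_pos=[[0, 0, 0], [0, 0, 0]], gripper=[1, 1])

```text
time: 5.67
position: [0.4872, 0.1125, 0.2548]
tool_rot: [0.001, 1.0, -0.0, -0.001]
ft_force: [0.0, -0.8, -0.6]
grip_width: 0.0098
grip_force: 25.0
```

```bash
python3 - <<'E'
from h import *
c=cam('wrist');o=status.get_obs();print(o['position'],o['tool_rot'],o['grip_width'],o['ft_force'])
np.save('w3.npy',c,allow_pickle=True);im=c['pixels'];cv2.imwrite('pics/w3.png',im)
hsv=cv2.cvtColor(im,cv2.COLOR_BGR2HSV);m=cv2.inRange(hsv,(17,110,100),(30,255,255))
k,l,s,ct=cv2.connectedComponentsWithStats(m)
for i in range(1,k):
    if s[i,4]>300:
        (e,ax,an)=cv2.fitEllipse(cv2.convexHull(np.argwhere(l==i)[:,::-1].astype(np.int32)));print(s[i],ct[i].round(1),np.round(e,1),np.round(ax,1),ray(c,*e,.078).round(4))
E
```

```text
[0.48746692 0.1122577  0.25508644] [ 1.54233652e-03  9.99998182e-01 -1.73376499e-04 -1.10814117e-03] 0.010037185755364785 [-0.32487021 -0.20013974 -0.57920513]
[   0    0   73   28 1987] [35.2 13.6] [35.5 20.5] [ 72.2 117.6] [ 0.3137 -0.1764  0.078 ]
[  71    0   54   28 1377] [97.8 13.4] [97.2 10.3] [49.1 96.3] [ 0.3048 -0.1117  0.078 ]
[ 122    0  118   28 3114] [180.8  13.5] [180.7  13.9] [ 94.7 120.6] [ 0.3083 -0.0279  0.078 ]
[ 286    0   78   62 1562] [345.4  32.8] [307.5  94.8] [ 71.7 218.2] [0.386  0.0992 0.078 ]
[  26   29  253   34 6129] [134.   44.5] [140.2  45.8] [ 36.2 394.1] [ 0.3374 -0.0739  0.078 ]
[  0  30  32  33 928] [13.7 46.8] [14.9 57. ] [31.  77.5] [ 0.3475 -0.207   0.078 ]
[164 142  50  51 483] [198.3 169.9] [186.7 167.5] [47.9 55.3] [ 0.4645 -0.0415  0.078 ]
[171 156  28  28 463] [185.4 169.6] [184.8 169.3] [25.5 28.8] [ 0.4666 -0.0439  0.078 ]
[ 251  163   53   50 1873] [278.6 187.7] [277.6 187.4] [48.7 53.2] [0.4884 0.0624 0.078 ]
[ 353  181   52   48 1885] [378.4 204.7] [378.4 204.6] [47.  51.5] [0.5099 0.1819 0.078 ]
```

View pics/w3.png

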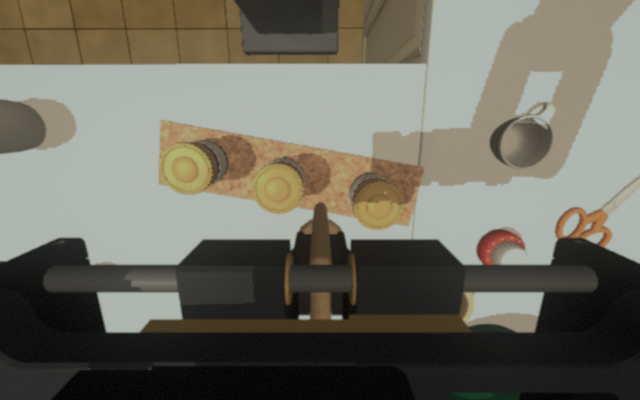

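All three lids are clear at (187,168), (278,187), (378,205), with the stick tip at (320,208) and cup and timer to the right. Move above the left lid.

arm_command(delta_rot=[[0, 0, 0], [0, 0, 0], [0, 0, 0], [0, 0, 0], [0, 0, 0], [0, 0, 0]], delta_pos=[[-0.022, 0.034, 0.02], [-0.022, 0.068, 0.04], [-0.022, 0.068, 0.065], [-0.022, 0.068, 0.065], [-0.022, 0.068, 0.065], [-0.022, 0.068, 0.065]], gripper=[1, 1, 1, 1, 1, 1])

```text
time: 6.22
position: [0.5107, 0.1802, 0.1917]
tool_rot: [0.002, 1.0, -0.0, 0.0]
ft_force: [0.9, 0.7, -0.3]
grip_width: 0.0101
grip_force: 25.0
```

```bash
python3 - <<'E'
from h import *
c=cam('wrist');o=status.get_obs();print(o['position'],o['tool_rot'],o['ft_force'])
im=c['pixels'];p=np.array(o['position'])-[0,0,.0947];print(p,'tip',proj(c,p))
hsv=cv2.cvtColor(im,cv2.COLOR_BGR2HSV);m=cv2.inRange(hsv,(17,110,100),(30,255,255));m[:100]=0
k,l,s,ct=cv2.connectedComponentsWithStats(m)
for i in range(1,k):
    if s[i,4]>400:
        (e,ax,an)=cv2.fitEllipse(cv2.convexHull(np.argwhere(l==i)[:,::-1].astype(np.int32)));print(s[i],np.round(e,1),np.round(ax,1),ray(c,*e,.078).round(4))
cv2.imwrite('pics/w4.png',cv2.resize(im[130:260,230:410],None,fx=4,fy=4))
E
```

```text
[0.51118018 0.18025837 0.19230636] [1.61698255e-03 9.99998100e-01 4.80397304e-06 1.08872724e-03] [ 0.06449712 -0.07723497 -0.41790628]
[0.51118018 0.18025837 0.09760636] tip (np.float64(320.3563201919312), np.float64(206.09372128771008))
[  48  121   67   65 2192] [ 81.5 153.1] [58.4 71.7] [ 0.4648 -0.0409  0.078 ]
[ 164  147   66   62 1914] [196.7 177.4] [58.9 68. ] [0.4881 0.0632 0.078 ]
[ 291  169   63   58 2480] [322.1 199.1] [59.9 62.6] [0.5099 0.182  0.078 ]
```

View pics/w4.png

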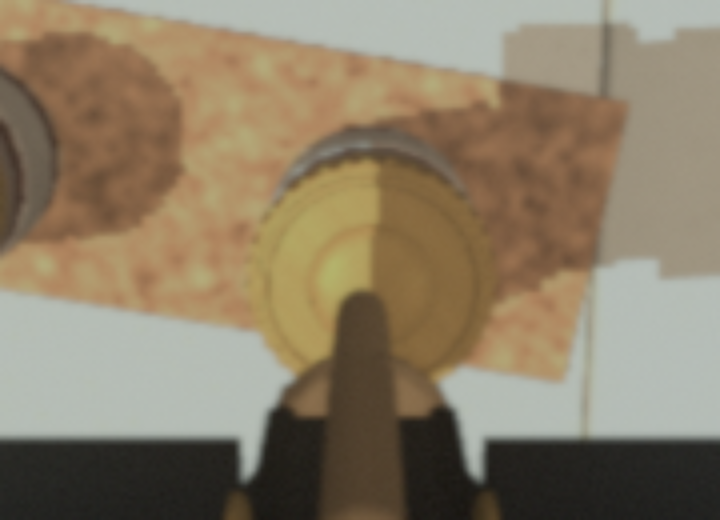

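The tip hangs over the dome within about 3 mm. Press.

arm_command(delta_rot=[[0, 0, 0], [0, 0, 0], [0, 0, 0], [0, 0, 0], [0, 0, 0], [0, 0, 0], [0, 0, 0]], delta_pos=[[0, 0.001, 0.008], [0, 0.001, 0.013], [0, 0.001, 0.015], [0, 0.001, 0.016], [0, 0.001, 0.017], [0, 0.001, 0.017], [0, 0.001, 0.017]], gripper=[1, 1, 1, 1, 1, 1, 1])

```text
time: 6.85
position: [0.5101, 0.1822, 0.1753]
tool_rot: [0.0, 1.0, -0.0, 0.0]
ft_force: [-1.9, -1.0, 7.4]
grip_width: 0.0098
grip_force: 25.0
```

arm_command(delta_rot=[[0, 0, 0], [0, 0, 0], [0, 0, 0]], delta_pos=[[0, 0, 0.001], [0, 0, 0.001], [0, 0, 0.001]], gripper=[1, 1, 1])

```text
time: 7.1
position: [0.5102, 0.1822, 0.1751]
tool_rot: [0.0, 1.0, -0.0, 0.0]
ft_force: [-3.5, -0.8, 11.8]
grip_width: 0.0097
grip_force: 25.0
```

arm_command(delta_rot=[[0, 0, 0], [0, 0, 0], [0, 0, 0], [0, 0, 0], [0, 0, 0], [0, 0, 0], [0, 0, 0], [0, 0, 0], [0, 0, 0]], delta_pos=[[0, 0, -0.02], [0.006, -0.03, -0.02], [0.012, -0.065, -0.02], [0.018, -0.1, -0.02], [0.022, -0.119, -0.02], [0.022, -0.119, -0.02], [0.022, -0.119, -0.02], [0.022, -0.119, -0.02], [0.022, -0.119, -0.02]], gripper=[1, 1, 1, 1, 1, 1, 1, 1, 1])

```text
time: 7.85
position: [0.4883, 0.0645, 0.193]
tool_rot: [0.0, 1.0, 0.0, 0.0]
ft_force: [-0.4, 0.1, -1.0]
grip_width: 0.0101
grip_force: 25.0
```

```bash
python3 - <<'E'
from h import *
c=cam('wrist');o=status.get_obs();print(o['position'],o['tool_rot'],o['ft_force'])
im=c['pixels']
hsv=cv2.cvtColor(im,cv2.COLOR_BGR2HSV);m=cv2.inRange(hsv,(17,110,100),(30,255,255));m[:100]=0
k,l,s,ct=cv2.connectedComponentsWithStats(m)
for i in range(1,k):
    if s[i,4]>400:
        (e,ax,an)=cv2.fitEllipse(cv2.convexHull(np.argwhere(l==i)[:,::-1].astype(np.int32)));print(s[i],np.round(e,1),np.round(ax,1),ray(c,*e,.078).round(4))
E
```

```text
[0.48821556 0.06463909 0.19299194] [-2.03215005e-04  9.99999964e-01  1.26757413e-04  1.19735183e-04] [ 0.00327798  0.08869533 -1.13805216]
[ 174  145   67   62 1850] [207.7 175.7] [59.6 66.3] [ 0.4646 -0.0424  0.078 ]
[ 285  170   64   63 2481] [316.8 201. ] [63.1 63.3] [0.4897 0.0613 0.078 ]
[ 405  192   63   56 2443] [437.1 220.5] [53.9 63.8] [0.51   0.1807 0.078 ]
```

arm_command(delta_rot=[[0, 0, 0], [0, 0, 0], [0, 0, 0], [0, 0, 0], [0, 0, 0], [0, 0, 0], [0, 0, 0]], delta_pos=[[-0.001, -0.003, 0.008], [-0.001, -0.003, 0.014], [-0.001, -0.003, 0.016], [-0.001, -0.003, 0.017], [-0.001, -0.003, 0.018], [-0.001, -0.003, 0.018], [-0.001, -0.003, 0.018]], gripper=[1, 1, 1, 1, 1, 1, 1])

```text
time: 8.48
position: [0.4885, 0.061, 0.1755]
tool_rot: [0.0, 1.0, 0.0, -0.001]
ft_force: [-2.0, -0.0, 4.5]
grip_width: 0.0098
grip_force: 25.0
```

arm_command(delta_rot=[[0, 0, 0], [0, 0, 0], [0, 0, 0]], delta_pos=[[0, 0, 0.001], [0, 0, 0.001], [0, 0, 0.001]], gripper=[1, 1, 1])

```text
time: 8.73
position: [0.4886, 0.061, 0.1752]
tool_rot: [0.0, 1.0, 0.0, -0.0]
ft_force: [-2.6, 1.3, 10.6]
grip_width: 0.01
grip_force: 25.0
```

arm_command(delta_rot=[[0, 0, 0], [0, 0, 0], [0, 0, 0], [0, 0, 0], [0, 0, 0], [0, 0, 0], [0, 0, 0], [0, 0, 0], [0, 0, 0]], delta_pos=[[0, 0, -0.02], [0.006, -0.03, -0.02], [0.012, -0.065, -0.02], [0.024, -0.104, -0.02], [0.024, -0.104, -0.02], [0.024, -0.104, -0.02], [0.024, -0.104, -0.02], [0.024, -0.104, -0.02], [0.024, -0.104, -0.02]], gripper=[1, 1, 1, 1, 1, 1, 1, 1, 1])

```text
time: 9.48
position: [0.465, -0.0421, 0.1939]
tool_rot: [-0.0, 1.0, 0.0, -0.0]
ft_force: [0.2, 0.4, -0.5]
grip_width: 0.0099
grip_force: 25.0
```

```bash
python3 - <<'E'
from h import *
c=cam('wrist');o=status.get_obs();print(o['position'],o['tool_rot'],o['ft_force'])
im=c['pixels']
hsv=cv2.cvtColor(im,cv2.COLOR_BGR2HSV);m=cv2.inRange(hsv,(17,110,100),(30,255,255));m[:100]=0
k,l,s,ct=cv2.connectedComponentsWithStats(m)
for i in range(1,k):
    if s[i,4]>400:
        (e,ax,an)=cv2.fitEllipse(cv2.convexHull(np.argwhere(l==i)[:,::-1].astype(np.int32)));print(s[i],np.round(e,1),np.round(ax,1),ray(c,*e,.078).round(4))
E
```

```text
[ 0.4650124  -0.04211925  0.19392656] [-5.83446900e-04  9.99999822e-01  1.09066786e-04 -5.93410529e-05] [-0.08014772  0.72580507 -1.22612233]
[ 287  169   63   61 2483] [318.2 199.7] [60.4 63.8] [ 0.4653 -0.044   0.078 ]
[ 391  194   65   49 2346] [423.4 221.6] [53.7 64.6] [0.4881 0.0608 0.078 ]
[ 503  214   65   51 2370] [535.2 240.4] [53.3 65.4] [0.5083 0.1763 0.078 ]
```

arm_command(delta_rot=[[0, 0, 0], [0, 0, 0], [0, 0, 0], [0, 0, 0], [0, 0, 0], [0, 0, 0], [0, 0, 0]], delta_pos=[[0, -0.002, 0.008], [0, -0.002, 0.015], [0, -0.002, 0.017], [0, -0.002, 0.018], [0, -0.002, 0.02], [0, -0.002, 0.02], [0, -0.002, 0.02]], gripper=[1, 1, 1, 1, 1, 1, 1])

```text
time: 10.12
position: [0.4647, -0.0452, 0.174]
tool_rot: [0.001, 1.0, 0.0, -0.0]
ft_force: [-1.1, 0.8, 2.3]
grip_width: 0.0096
grip_force: 25.0
```

arm_command(delta_rot=[[0, 0, 0], [0, 0, 0], [0, 0, 0]], delta_pos=[[0, 0, 0.001], [0, 0, 0.001], [0, 0, 0.001]], gripper=[1, 1, 1])

```text
time: 10.37
position: [0.4649, -0.0454, 0.1732]
tool_rot: [0.001, 1.0, -0.0, 0.0]
ft_force: [-0.6, 0.2, 2.6]
grip_width: 0.0096
grip_force: 25.0
```

The right button gives; press it in fully.

arm_command(delta_rot=[[0, 0, 0], [0, 0, 0], [0, 0, 0], [0, 0, 0]], delta_pos=[[0, 0, 0.001], [0, 0, 0.002], [0, 0, 0.002], [0, 0, 0.002]], gripper=[1, 1, 1, 1])

```text
time: 10.7
position: [0.4651, -0.0454, 0.1723]
tool_rot: [0.0, 1.0, -0.0, 0.0]
ft_force: [-2.0, 0.9, 12.7]
grip_width: 0.0098
grip_force: 25.0
```

arm_command(delta_rot=[[0, 0, 0], [0, 0, 0], [0, 0, 0], [0, 0, 0], [0, 0, 0], [0, 0, 0], [0, 0, 0], [0, 0, 0], [0, 0, 0], [0, 0, 0], [0, 0, 0], [0, 0, 0]], delta_pos=[[0, 0, -0.03], [0.01, -0.03, -0.055], [0.02, -0.07, -0.055], [0.035, -0.11, -0.055], [0.047, -0.15, -0.055], [0.047, -0.19, -0.055], [0.047, -0.23, -0.055], [0.047, -0.247, -0.055], [0.047, -0.247, -0.055], [0.047, -0.247, -0.055], [0.047, -0.247, -0.055], [0.047, -0.247, -0.055]], gripper=[1, 1, 1, 1, 1, 1, 1, 1, 1, 1, 1, 1])

```text
time: 11.7
position: [0.4174, -0.2903, 0.2257]
tool_rot: [-0.0, 1.0, 0.001, -0.001]
ft_force: [0.8, 0.4, -0.5]
grip_width: 0.0101
grip_force: 25.0
```

```bash
python3 - <<'E'
from h import *
c=cam('wrist');o=status.get_obs();print(o['position'],o['tool_rot'],o['ft_force'],o['grip_width'])
im=c['pixels'];p=o['position'];print('exp tip',proj(c,p-[0,0,.0947]),'mouth',proj(c,(.4178,-.2908,.086)))
cv2.imwrite('pics/w5.png',cv2.resize(im[130:270,230:410],None,fx=4,fy=4))
E
```

```text
[ 0.41751997 -0.2903757   0.22583306] [-4.63616781e-04  9.99999671e-01  5.47840425e-04 -3.77335248e-04] [-0.08807601  1.25779564 -0.77380199] 0.009998010524742442
exp tip (np.float64(319.97602195416914), np.float64(205.81256849667284)) mouth (np.float64(319.49428331945825), np.float64(193.98644240094401))
```

View pics/w5.png

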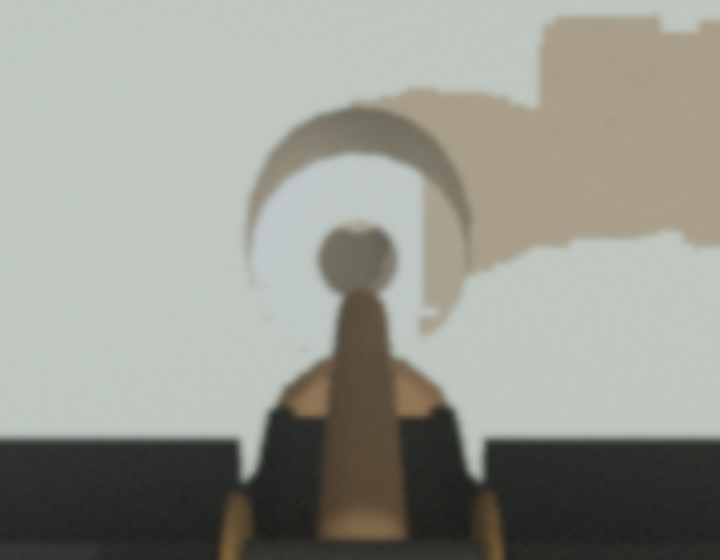

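The hole is at about (319.5,194.5), matching its predicted place, and the stick is upright. Insert.

arm_command(delta_rot=[[0, 0, 0], [0, 0, 0], [0, 0, 0], [0, 0, 0], [0, 0, 0], [0, 0, 0], [0, 0, 0]], delta_pos=[[0, 0, 0.02], [0, 0, 0.04], [0, 0, 0.065], [0, 0, 0.09], [0, 0, 0.11], [0, 0, 0.117], [0, 0, 0.117]], gripper=[1, 1, 1, 1, 1, 1, 1])

```text
time: 12.33
position: [0.4171, -0.2905, 0.1077]
tool_rot: [-0.0, 1.0, 0.001, -0.001]
ft_force: [-0.8, -1.1, -0.0]
grip_width: 0.0098
grip_force: 25.0
```

arm_command(delta_rot=[[0, 0, 0], [0, 0, 0], [0, 0, 0], [0, 0, 0], [0, 0, 0], [0, 0, 0], [0, 0, 0]], delta_pos=[[0, 0, 0.001], [0, 0, 0.001], [0, 0, 0.001], [0, 0, 0.001], [0, 0, 0.001], [0, 0, 0.001], [0, 0, 0.001]], gripper=[1, -0.3, -0.3, -0.3, -0.3, -0.3, -0.3])

```text
time: 12.92
position: [0.4177, -0.2925, 0.1084]
tool_rot: [0.001, 1.0, -0.0, 0.0]
ft_force: [-0.1, 0.6, 0.3]
grip_width: 0.0421
grip_force: 0.0
```

arm_command(delta_rot=[[0, 0, 0], [0, 0, 0], [0, 0, 0], [0, 0, 0], [0, 0, 0], [0, 0, 0], [0, 0, 0], [0, 0, 0], [0, 0, 0], [0, 0, 0], [0, 0, 0], [0, 0, 0]], delta_pos=[[0, 0, -0.02], [0, 0, -0.05], [0, 0, -0.085], [-0.003, 0.01, -0.1], [-0.01, 0.045, -0.1], [-0.02, 0.085, -0.1], [-0.03, 0.125, -0.09], [-0.04, 0.165, -0.08], [-0.047, 0.205, -0.06], [-0.047, 0.235, -0.055], [-0.047, 0.248, -0.05], [-0.047, 0.248, -0.05]], gripper=[-0.3, -0.3, -1, -1, -1, -1, -1, -1, -1, -1, -1, -1])

```text
time: 13.92
position: [0.463, -0.0409, 0.1569]
tool_rot: [-0.002, 1.0, 0.001, -0.002]
ft_force: [-0.4, -0.3, 0.7]
grip_width: 0.087
grip_force: 0.0
```

arm_command(delta_rot=[[0, 0, 0], [0, 0, 0]], delta_pos=[[0, 0, 0], [0, 0, 0]], gripper=[-1, -1])

```text
time: 14.08
position: [0.4656, -0.0452, 0.1584]
tool_rot: [0.001, 1.0, -0.0, 0.001]
ft_force: [-0.3, -0.2, 0.3]
grip_width: 0.0873
grip_force: 0.0
```

```bash
python3 - <<'E'
from h import *
c=cam('wrist');o=status.get_obs();print(o['position'],o['tool_rot'],o['ft_force'],o['grip_width'])
im=c['pixels'];print(proj(c,(.465,-.044,.078)))
hsv=cv2.cvtColor(im,cv2.COLOR_BGR2HSV);m=cv2.inRange(hsv,(17,110,100),(30,255,255));m[:100]=0
k,l,s,ct=cv2.connectedComponentsWithStats(m)
for i in range(1,k):
    if s[i,4]>400:
        (e,ax,an)=cv2.fitEllipse(cv2.convexHull(np.argwhere(l==i)[:,::-1].astype(np.int32)));print(s[i],np.round(e,1),np.round(ax,1),ray(c,*e,.078).round(4))
cv2.imwrite('pics/w6.png',im);cv2.imwrite('pics/s6.png',cam('scene')['pixels'])
E
```

```text
[ 0.46566594 -0.04557697  0.1584721 ] [ 1.08255499e-03  9.99999015e-01 -4.18689664e-04  7.89148261e-04] [-0.52097222 -0.37134155  0.20700257] 0.08703650014087233
(np.float64(321.71681045208936), np.float64(209.4543710479207))
[ 286  175   74   67 3626] [321.3 208.6] [65.9 71.6] [ 0.4642 -0.0444  0.078 ]
[ 409  204   67   61 2799] [443.6 232. ] [57.7 65.1] [0.486 0.063 0.078]
[549 227  55  20 457] [575. 245.] [36.6 54.7] [0.4987 0.1812 0.078 ]
```

View pics/w6.png

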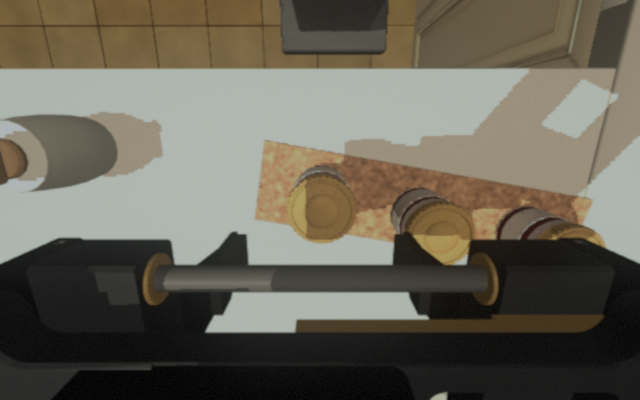

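The jar's lid (321,209) sits centred between the open fingers, and the stick hangs in the pot at left. Go down, grip.

arm_command(delta_rot=[[0, 0, 0], [0, 0, 0], [0, 0, 0], [0, 0, 0], [0, 0, 0], [0, 0, 0], [0, 0, 0], [0, 0, 0], [0, 0, 0], [0, 0, 0], [0, 0, 0]], delta_pos=[[0, 0.001, 0.03], [0, 0.001, 0.055], [0, 0.001, 0.08], [0, 0.001, 0.105], [0, 0.001, 0.123], [0, 0.001, 0.123], [0, 0.001, 0.123], [0, 0.001, 0.123], [0, 0.001, 0.123], [0, 0.001, 0.123], [0, 0.001, 0.123]], gripper=[-1, -1, -1, -1, -1, -1, 1, 1, 1, 1, 1], grip_force=20)

```text
time: 15.1
position: [0.4656, -0.0437, 0.0361]
tool_rot: [0.001, 1.0, -0.0, 0.001]
ft_force: [-0.1, -3.0, 1.6]
grip_width: 0.0616
grip_force: 1.4
```

arm_command(delta_rot=[[0, 0, 0], [0, 0, 0], [0, 0, 0], [0, 0, 0], [0, 0, 0]], delta_pos=[[0, 0, 0], [0, 0, 0], [0, 0, -0.01], [0, 0, -0.02], [0, 0, -0.02]], gripper=[1, 1, 1, 1, 1])

```text
time: 15.52
position: [0.4654, -0.0434, 0.056]
tool_rot: [0.0, 1.0, -0.0, 0.001]
ft_force: [1.2, -0.3, -4.3]
grip_width: 0.06
grip_force: 20.0
```

arm_command(delta_rot=[[0, 0, 0], [0, 0, 0], [0, 0, 0], [0, 0, 0], [0, 0, 0], [0, 0, 0], [0, 0, 0], [0, 0, 0], [0, 0, 0], [0, 0, 0], [0, 0, 0], [0, 0, 0]], delta_pos=[[-0.015, -0.003, 0], [-0.04, -0.008, 0], [-0.065, -0.012, 0], [-0.09, -0.016, 0], [-0.108, -0.02, 0], [-0.113, -0.02, 0], [-0.113, -0.02, 0], [-0.113, -0.02, 0.01], [-0.113, -0.02, 0.017], [-0.113, -0.02, 0.021], [-0.113, -0.02, 0.0225], [-0.113, -0.02, 0.0225]], gripper=[1, 1, 1, 1, 1, 1, 1, 1, 1, 1, 1, 1])

```text
time: 16.52
position: [0.5746, -0.0627, 0.0327]
tool_rot: [0.0, 1.0, 0.001, -0.003]
ft_force: [-4.8, 0.5, 5.3]
grip_width: 0.0598
grip_force: 20.2
```

arm_command(delta_rot=[[0, 0, 0], [0, 0, 0], [0, 0, 0], [0, 0, 0], [0, 0, 0], [0, 0, 0], [0, 0, 0], [0, 0, 0], [0, 0, 0], [0, 0, 0], [0, 0, 0], [0, 0, 0]], delta_pos=[[0.003, 0, 0], [0.003, 0, 0], [0.003, 0, 0], [0.003, 0, 0], [0.003, 0, 0], [0.003, 0, 0], [0.003, 0, -0.02], [0.003, 0, -0.05], [0.003, 0, -0.085], [0.003, 0, -0.12], [0.003, 0, -0.15], [0.003, 0, -0.15]], gripper=[1, -1, -1, -1, -1, -1, -1, -1, -1, -1, -1, -1])

```text
time: 17.52
position: [0.579, -0.0647, 0.189]
tool_rot: [0.0, 1.0, -0.002, 0.006]
ft_force: [1.8, -0.0, -0.8]
grip_width: 0.087
grip_force: 0.0
```

```bash
python3 - <<'E'
from h import *
c=cam('wrist');o=status.get_obs();print(o['position'],o['ft_force'],o['grip_width'])
im=c['pixels']
hsv=cv2.cvtColor(im,cv2.COLOR_BGR2HSV);m=cv2.inRange(hsv,(17,110,100),(30,255,255));m[:100]=0
k,l,s,ct=cv2.connectedComponentsWithStats(m)
for i in range(1,k):
    if s[i,4]>400:
        (e,ax,an)=cv2.fitEllipse(cv2.convexHull(np.argwhere(l==i)[:,::-1].astype(np.int32)));print(s[i],np.round(e,1),np.round(ax,1),ray(c,*e,.078).round(4))
for n in('top','scene'):
    a=np.load(n+'.npy',allow_pickle=True).item()['pixels'];b=cam(n)['pixels'];cc=cam(n)
    x,y=map(int,proj(cc,(.418,-.2908,.12)));w=12;A=a[y-w:y+w,x-w:x+w];B=b[y-w:y+w,x-w:x+w]
    print(n,'stick diff',np.abs(A.astype(int)-B).mean())
    x,y=map(int,proj(cc,(.577,-.063,.04)));np.save(n+'1.npy',cc,allow_pickle=True)
    # vertical profile: foot/lid positions expected
    print([tuple(np.round(proj(cc,(.577,-.063,z)))) for z in(0,.079)])
    hs=cv2.cvtColor(b,cv2.COLOR_BGR2HSV)[y-25:y+25,x-25:x+25];mm=cv2.inRange(hs,(17,110,110),(30,255,255));k,l,s,ct=cv2.connectedComponentsWithStats(mm)
    for i in range(1,k):
        if s[i,4]>60:print(s[i],ray(cc,ct[i][0]+x-25,ct[i][1]+y-25,.077).round(3))
E
```

```text
[ 0.57736769 -0.06420942  0.1861603 ] [ 0.4841024   0.00591589 -0.55438789] 0.0872854163736885
[ 426  100   74   38 2171] [462.5 101.8] [67.1 76.8] [0.4908 0.0591 0.078 ]
[ 561  100   69   61 3267] [594.9 124.7] [60.6 77.4] [0.5104 0.1792 0.078 ]
[ 293  162   60   60 2734] [322.2 191.7] [59.5 59.9] [ 0.5715 -0.0632  0.078 ]
top stick diff 2.6649305555555554
[(np.float64(338.0), np.float64(193.0)), (np.float64(340.0), np.float64(184.0))]
scene stick diff 12.18576388888889
[(np.float64(337.0), np.float64(237.0)), (np.float64(339.0), np.float64(215.0))]
[ 17  12  19  13 171] [ 0.571 -0.078  0.077]
```

```bash
python3 - <<'E'
from h import *
for n in('top','scene'):
    for f in(n,n+'1'):
        c=np.load(f+'.npy',allow_pickle=True).item();x,y=map(int,proj(c,(.418,-.2908,.12)))
        w=16;b=c['pixels'][y-w:y+w,x-w:x+w];m=cv2.inRange(cv2.cvtColor(b,cv2.COLOR_BGR2HSV),(5,110,50),(25,255,255))
        k,l,s,ct=cv2.connectedComponentsWithStats(m);i=1+s[1:,4].argmax();print(f,s[i],ct[i].round(1))
# jar uprightness in scene: dark band columns per row
c=np.load('scene1.npy',allow_pickle=True).item()
b0=np.load('scene.npy',allow_pickle=True).item()['pixels']
d=(np.abs(c['pixels'].astype(int)-b0).max(2)>35)[205:245,320:358]
print('\n'.join(''.join('#' if v else '.' for v in r) for r in d))
E
```

```text
top [11 11  9 12 66] [15.3 17.2]
top1 [12 10  8 13 63] [15.7 16.9]
scene [  0   0  26  31 465] [14.8 13.9]
scene1 [  0   0  26  31 559] [14. 12.]
##....................................
####..................................
####..................................
#####.................................
######................................
######................................
######................................
######.........#######................
######......#############.............
#######....###############............
########..##################..........
############################..........
#############################.........
#############################.........
#############################.........
############################..........
############################..........
############################..........
############################..........
############################..........
############################..........
############################..........
############################..........
############################..........
############################..........
############################..........
############################..........
##..########################..........
.....#######################..........
......#####################...........
.......#####################..........
.......#####################..........
........###################...........
.........##################...........
...........###############............
.............##########...............
...............#..##..................
......................................
......................................
......................................
```

The jar's sides stand vertical in the scene view, and the stick is where it started.

```bash
python3 -c "
from rig import robot
print(robot.hand_in())"
```

```text
the job is handed in; nothing more can be done
None
```

I pressed all three lids from left to right and only the right jar's button gave, so I hung the stick back in its pot, stood that jar on the bare worktop about 0.11 m from the mat's middle line, and handed the job in; no verdict came back.

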